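Chase the thread of a practice-hand foot block

ROBOT

A 7-joint arm with a two-finger parallel gripper is mounted at the origin on the work surface. World frame = base frame: x ahead of the robot, y to its left, z up, the work surface at z = 0. Lengths are in mm, angles in rad, forces in N, time in s.
With the tool pointing down it reaches from about 400 to 925 mm from the base axis. Payload 5.6 kg.
Tool frame: the origin (TCP) lies on the centre line of the jaws, within the pads' length; the fingertips stand 17 mm ahead of it and the grasp point (between the pads) lies 2 mm behind it; z points along the fingers, y is the line along which they close (so a half turn about z gives the same grasp; the last joint's range is limited). The gripper opens to 85 mm and grips with 20 to 120 N. Pads are 22 mm wide; open, the fingers measure 114 mm over their backs; the gripper's body (76 mm by 85 mm) begins 54 mm behind the grasp point. The pads swing forward as they close: fully open they stand 13 mm farther back than shut.
Start: joints at [-1.205, 0.468, -0.012, 1.603, 0.006, 1.071, -0.056], TCP at [258.419, 596.429, 248.29] pointing down, gripper open.
Joint ranges: [-2.53, 2.53], [-0.31, 2.02], [-1.57, 1.55], [0.28, 2.44], [-1.29, 4.43], [0.15, 1.84], [-2.92, 2.92]. Speed limits (rad/s): [2.57, 2.57, 3.14, 3.14, 3.14, 3.14, 3.14].

INTERFACE

Orientations are given as a rotation vector (axis times angle).
In Python, from workcell import arm, imaging gives the robot as it stands.
- The arm moves only by the tool apply_moves, never from a script. Its arguments are lists of equal length, an entry for each row: "dr": the turn, a rotation vector about the world's x, y, z as a fraction of full scale, a list of three; "xyz": the shift along the world's x, y, z as a fraction of full scale, a list of three; "fingers": the opening, from 0 (shut) to 1 (fully open). In form: {"dr": [[ax, ay, az], ...], "xyz": [[x, y, z], ...], "fingers": [fingers, ...]}. A call has 1 to 5 rows; each row is the pose to reach, as a shift and turn from the pose commanded when the call began, turning the shorter way round; what a row does not reach only later rows make up. Full scale, the value 1, is 0.1 m for a shift and 180 degrees for a turn. A row lasts 1/12 s, in which the tool goes at most 41.7 mm and 7.16 degrees, less where a joint would pass 70% of its speed; a pose out of reach is approached as far as the arm can. A call with a number of a shift or a turn outside -1 to 1 is refused whole. A call with a gripper value outside its range is refused whole. The fingers move at their own pace and stop on an object; "grip_force" is the grip in N (left out, the last holds). Time passes only in rows, so rows that repeat a pose let the fingers close. It gives the time, the measured TCP pose, the force, the opening and the grip force at its end, in the units of the state.
- arm.state(): the state, without advancing time (a new reading comes with each control period).
- imaging.capture(name): name is "scene" or "side" or "wrist"; returns a dict with "color" (420x560x3 uint8, red, green, blue), "range_z" (420x560 float32, mm along the optical axis (not along the pixel's ray), 0 where there is no reading), "K" (3x3 intrinsics, pixels), "pose" (4x4, takes a point from camera to world coordinates). Camera axes: x right, y up, looking along -z (the intrinsics and any distortion apply to the point x, -y, -z); pixel columns grow to the right and rows downward; lengths in mm; the calibration is good to about 2 mm. A picture is of the moment at which its call begins.
- arm.job_done(): hands the job in; it is judged then, once.
The state is a dict: "clock": time; "qpos": joint angles; "joint_vel": joint speeds; "joint_efforts": joint torques, N m; "eef_pos": TCP position; "tcp_rot": TCP orientation; "wrist_force": force on the tool from outside, world axes, zero at the start; "torque": the same for the moment, N m; "opening": opening from 0.0 (shut) to 1.0 (fully open); "gripper_force": force on a finger pad.
Only numpy, scipy, OpenCV 4.12 (cv2) and the standard library are available. Lean on these libraries where they do the work, as an engineer would, in place of code of your own. Each camera call takes 0.05 s, during which the arm holds its last target. There are 200 camera calls.

TASK

Push the yellow jaw of the vice fully home against the foot block, then run the thread tap down clockwise by pushing its bar: half a turn forward, a quarter back, half forward, a quarter back, and a last half turn forward until its shoulder sits on the brass boss, coming to a stop at the end of each stroke (white and orange marks are a quarter turn apart). Leave the jaw closed and do not disturb the things around the vice.

Things in the scene. Friction and masses are not known exactly. Their poses are not given: they have to be found in the camera images.
- vice: Blue slide vice, fixed; bed 260 x 120 mm, 20 mm thick, x -150 to +110 mm. Origin on the table right under the tap's axis; +x points from the yellow sliding jaw to the blue fixed jaw (x 35 to 60, top 70 mm up), z up. Centred on the origin an aluminium foot block, 70 x 70 mm, top 70 mm up, stands between the jaws. Only the tap rises above 90 mm.
- boss_top (a point): Centre of the top of the brass threaded boss on the block, 90 mm above the table, on the tap's axis; boss 38 mm diameter. Around its foot a dark dial plate, 68 mm diameter, top at 74 mm, with four marks a quarter turn apart: one white (on the vice's +y side), three orange.
- jaw (a joint): Yellow sliding jaw, 20 mm thick (along vice x), 80 mm wide, its top 76 mm above the table. Value in m: grows as it is pushed along vice +x towards the block, starts at 0 to 0.018, 0.045 is hard against the block. Friction about 3 N; it stays where it is left.
- jaw_back (a point): Centre of the top edge of the yellow jaw's outer face (the face looking away from the block, to vice -x), 76 mm above the table; push the jaw here or lower. It moves with the jaw.
- tap (a joint): Turn of the thread tap, rad. 0: red bar end over the white mark (starts within 0.12 of that). Grows clockwise seen from above (forward, going in); a turn sinks it 10 mm (multi-start thread). At 2 pi the hub's shoulder sits on the brass boss and it stops hard. Friction about 0.15 N m plus slight damping; it stays where it is left.
- bar_middle (a point): Middle of the tap's crossbar, on the turning axis, 120 mm above the table at the start, 110 mm at full depth. Dark steel hub, 32 mm diameter, from 20 mm below to 15 mm above this point. Bar level, steel, 164 mm long, 12 mm diameter; from 42 to 82 mm out each end has a plastic sleeve of 15 mm diameter, one red, one black.
- red_end (a point): Middle of the bar's red sleeve, on the bar's centre line, 62 mm from the axis. Good place to push.
- black_end (a point): Middle of the bar's black sleeve, opposite the red one, 62 mm from the axis. Good place to push.
- buffer: orange nail-buffer block, 95 x 28 x 28 mm, loose, beside the vice; origin at the centre of its underside. Bystander: leave it alone.
- polish: small red nail-polish bottle with black cap, 32 mm diameter, 75 mm tall, loose, beside the vice; origin at the centre of its underside. Bystander: leave it alone.
- phone: phone lying flat, 148 x 72 x 9 mm, loose; origin at the centre of its underside. Bystander: leave it alone.
- coffee: iced-coffee cup with clear lid, 88 mm diameter, 135 mm tall, loose; origin at the centre of its underside. Bystander: leave it alone.
- water: tall green glass water bottle, 70 mm diameter, 210 mm tall, loose; origin at the centre of its underside. Bystander: leave it alone.
- pump: clear pump bottle with white top, 66 mm diameter, 120 mm tall, loose; origin at the centre of its underside. Bystander: leave it alone.

How it is judged:
By the outcome, as a careful person would: the job done as asked, in the order asked, and still so for the second after the job is handed in, with the robot touching nothing.
It also fails if it takes over 72 s, if anything falls off the work surface, if the arm or the gripper's body presses on something with over 40 N, if the wrist force passes 120 N, or if a joint passes its speed limit or range.

## Working session

There is one attempt and no reset: what is moved stays moved. The work goes in short steps, Python scripts to look and compute and a tool call to move; the robot and the scene stay as the last step left them, time stands still between calls to the robot, and variables do not carry over. Pictures are saved under pics/ and viewed, at most 10 in all, crops included, and the job is handed in when it is done.

Besides the shell and the picture viewer there is one more tool, called after "Request:" in YAML: its name, and indented under it one key for each argument. apply_moves: Moves the arm, as the interface text tells. Its arguments: {"type":"object","properties":{"dr":{"type":"array"},"xyz":{"type":"array"},"fingers":{"type":"array"},"grip_force":{"type":"number"}},"required":["dr","xyz","fingers"]}

```bash
mkdir -p pics
cat > h.py <<'E'
import numpy as np, cv2
from workcell import arm, imaging
def snap(n,f):
    c=imaging.capture(n); cv2.imwrite(f'pics/{f}.png',c['color'][:,:,::-1]); np.savez(f'pics/{f}.npz',**c); return c
def cloud(c):
    z=c['range_z']; v,u=np.mgrid[:z.shape[0],:z.shape[1]]; K=c['K']
    P=np.stack([(u-K[0,2])/K[0,0]*z,-(v-K[1,2])/K[1,1]*z,-z],-1)
    return P@c['pose'][:3,:3].T+c['pose'][:3,3]
E
python3 - <<'E'
from h import *
a=snap('scene','s1');b=snap('side','d1')
print(a['pose'],b['pose'],a['K']);s=arm.state();print(s)
cv2.imwrite('pics/both.png',cv2.resize(a['color'][:,:,::-1],(800,600)))
cv2.imwrite('pics/side.png',cv2.resize(b['color'][:,:,::-1],(800,600)))
E
```

```text
[[-7.33321050e-01 -4.32757431e-01  5.24367470e-01  1.40129869e+03]
 [ 6.79734926e-01 -4.50601041e-01  5.78721981e-01  9.37532720e+02]
 [-1.41657101e-02  7.80819894e-01  6.24595569e-01  1.11455505e+03]
 [ 0.00000000e+00  0.00000000e+00  0.00000000e+00  1.00000000e+00]] [[ 9.71350912e-01  1.79407119e-01 -1.55854072e-01  3.49742580e+02]
 [-2.37437710e-01  7.04942529e-01 -6.68340755e-01 -6.86225907e+02]
 [-1.00369258e-02  6.86199036e-01  7.27344584e-01  8.37666592e+02]
 [ 0.00000000e+00  0.00000000e+00  0.00000000e+00  1.00000000e+00]] [[517.42696536   0.         270.07564725]
 [  0.         517.42696536 207.28213019]
 [  0.           0.           1.        ]]
{'clock': 0.1, 'qpos': array([-1.20502231,  0.46831889, -0.01157862,  1.60349327,  0.00600749,
        1.07136944, -0.05631137]), 'joint_vel': array([-0.00174658, -0.00184619,  0.00026558, -0.00195558, -0.00063588,
       -0.00181265, -0.00082413]), 'joint_efforts': array([ 1.03129409e-03, -5.33518553e+01,  2.12666730e-02, -2.51968575e+01,
        1.14584109e-02,  4.33020119e-03,  2.07328094e-05]), 'eef_pos': array([258.26023994, 596.00495512, 247.43005401]), 'tcp_rot': array([-6.37746009e-01, -3.07598825e+00,  2.42481484e-03]), 'wrist_force': array([ 0.66998896, -0.13924307,  0.20643799]), 'torque': array([ 0.02956149,  0.04372262, -0.03747053]), 'gripper_force': 0.0, 'opening': 0.9993870914071008}
```

View pics/both.png

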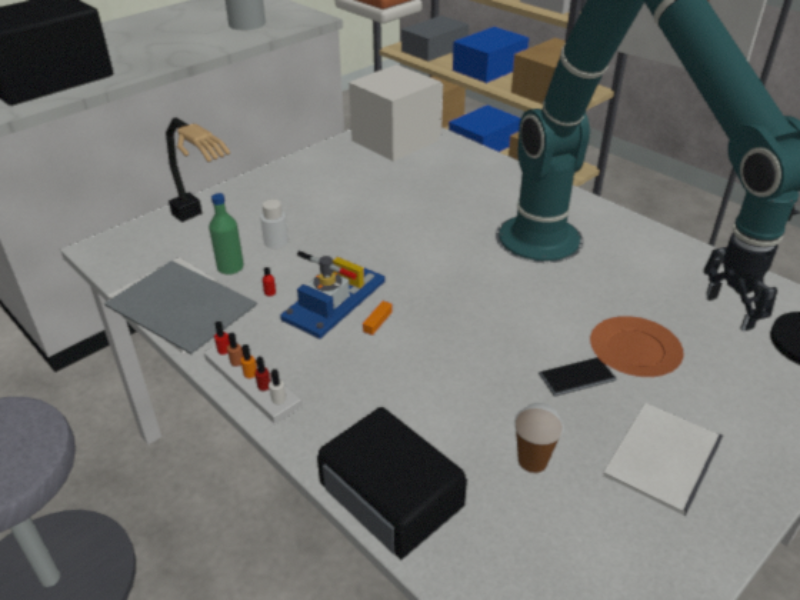

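View pics/side.png

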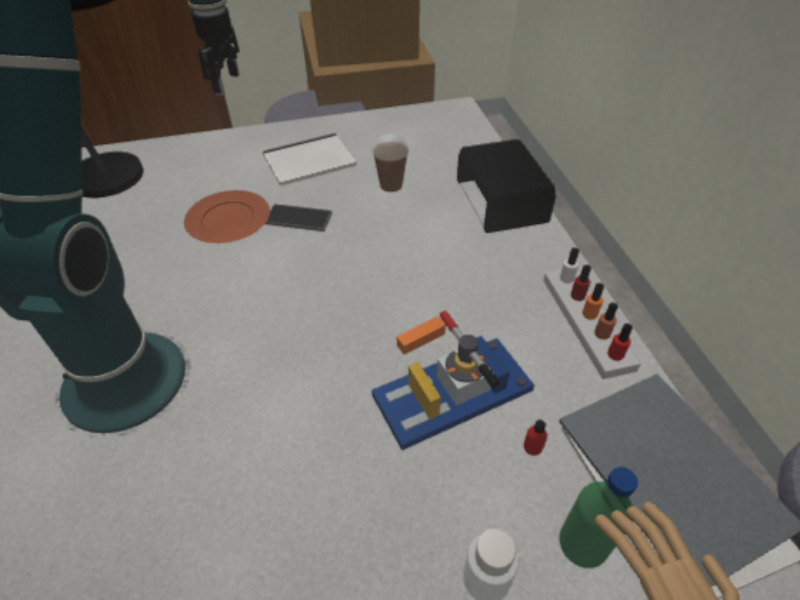

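The side view shows the vice centred near (455,390), with the yellow jaw at (424,390), red sleeve (447,320), black sleeve (490,378) and hub (468,345). The buffer is at (421,334) and the polish bottle at (535,437).

```bash
cat > m.py <<'E'
from h import *
pts={}
for f in ['s1','d1']:
    c=dict(np.load(f'pics/{f}.npz')); P=cloud(c); h=cv2.cvtColor(c['color'],cv2.COLOR_RGB2HSV).astype(int); H,S,V=h[...,0],h[...,1],h[...,2]
    X,Y,Z=P[...,0],P[...,1],P[...,2]; roi=(X>300)&(X<900)&(Y>-500)&(Y<200)&(c['range_z']>0)
    b=roi&(H>100)&(H<125)&(S>120)&(Z>14)&(Z<27)
    n,l,st,_=cv2.connectedComponentsWithStats(b.astype(np.uint8)); 
    r=cv2.minAreaRect(P[b][:,:2].astype(np.float32)); print(f,'bed',b.sum(),r,cv2.boxPoints(r).round(0).tolist())
    ye=roi&(H>20)&(H<32)&(S>150)&(Z>30); print(' yellow',ye.sum(),P[ye].mean(0).round(1), P[ye&(Z>70)].mean(0).round(1),P[ye].max(0).round(0))
    R=roi&((H<6)|(H>174))&(S>130); red=R&(Z>105); print(' red',red.sum(),P[red].mean(0).round(1))
    for nm,m in [('polish',R&(Z<80)&(Z>5)),('buffer',roi&(H>6)&(H<16)&(S>180)&(Z<35)),('tall hub',roi&(Z>128)&(Z<138)&(V<130)),('blackbar',roi&(V<60)&(Z>108)&(Z<130))]:
        Q=P[m]; print(' ',nm,len(Q),np.median(Q,0).round(1),Q.min(0).round(0),Q.max(0).round(0)) if len(Q) else 0
E
python3 m.py
```

```text
s1 bed 693 ((568.4749755859375, -164.60887145996094), (259.6138000488281, 121.86412048339844), 12.0286865234375) [[429.0, -132.0], [454.0, -251.0], [708.0, -197.0], [683.0, -78.0]]
 yellow 194 [ 530.7 -165.1   70. ] [ 540.3 -169.9   78.8] [ 605. -135.  128.]
 red 37 [ 582.7 -103.5  123.1]
  polish 327 [ 869.5 -168.    50.8] [ 649. -306.    6.] [884.  -9.  78.]
  buffer 131 [559.1 -29.6  22.8] [ 503. -118.    4.] [882. -10.  34.]
  tall hub 121 [ 654. -427.  133.] [ 571. -480.  128.] [ 705. -146.  138.]
  blackbar 54 [ 600.7 -166.6  121.4] [ 595. -239.  108.] [876.  26. 130.]
d1 bed 1755 ((567.2797241210938, -176.55172729492188), (255.75755310058594, 117.09855651855469), 12.287091255187988) [[430.0, -147.0], [455.0, -261.0], [705.0, -207.0], [680.0, -92.0]]
 yellow 219 [ 509.5 -190.5   75.4] [ 509.4 -190.    75.9] [ 524. -149.   81.]
 red 63 [ 571.6 -110.6  125.7]
  polish 484 [ 857.9 -195.    49.3] [ 647. -322.    5.] [883. -23.  77.]
  tall hub 320 [ 621.4 -339.7  134. ] [ 572. -498.  128.] [ 704. -128.  138.]
  blackbar 164 [ 596.4 -225.2  124.5] [ 571. -250.  108.] [869.  16. 130.]
```

Request:
apply_moves:
  dr:
    - [0, 0, -0.04]
    - [0, 0, -0.075]
    - [0, 0, -0.075]
    - [0, 0, -0.075]
  xyz:
    - [0.2, -0.25, 0]
    - [0.4, -0.5, 0]
    - [0.6, -0.75, 0]
    - [0.8, -1, 0]
  fingers: [0, 0, 0, 0]

```text
clock: 0.43
eef_pos: [338.8, 495.1, 247.7]
tcp_rot: [0.994, 2.98, -0.002]
wrist_force: [0.5, 0.1, 0.2]
opening: 0.455
gripper_force: 0.0
```

Request:
apply_moves:
  dr:
    - [0, 0, -0.04]
    - [0, 0, -0.075]
    - [0, 0, -0.075]
    - [0, 0, -0.075]
  xyz:
    - [0.2, -0.25, 0]
    - [0.4, -0.5, 0]
    - [0.6, -0.75, 0]
    - [0.8, -1, 0]
  fingers: [0, 0, 0, 0]

```text
clock: 0.77
eef_pos: [419.0, 395.0, 248.0]
tcp_rot: [-1.338, -2.842, 0.001]
wrist_force: [0.9, -0.1, 0.3]
opening: -0.0
gripper_force: 0.0
```

Request:
apply_moves:
  dr:
    - [0, 0, -0.04]
    - [0, 0, -0.075]
    - [0, 0, -0.075]
  xyz:
    - [0.2, -0.35, 0]
    - [0.3, -0.7, 0]
    - [0.4, -1, 0]
  fingers: [0, 0, 0]

```text
clock: 1.02
eef_pos: [459.2, 293.5, 247.9]
tcp_rot: [1.672, 2.659, -0.002]
wrist_force: [0.3, -0.2, 1.0]
opening: 0.004
gripper_force: 0.0
```

Request:
apply_moves:
  dr:
    - [0, 0, -0.04]
    - [0, 0, -0.075]
    - [0, 0, -0.075]
  xyz:
    - [0, -0.35, 0]
    - [0, -0.7, 0]
    - [0, -1, 0]
  fingers: [0, 0, 0]

```text
clock: 1.27
eef_pos: [458.1, 193.7, 247.9]
tcp_rot: [-1.972, -2.445, 0.002]
wrist_force: [-0.4, -0.4, -0.1]
opening: 0.001
gripper_force: 0.0
```

Request:
apply_moves:
  dr:
    - [0, 0, 0]
    - [0, 0, 0]
    - [0, 0, 0]
  xyz:
    - [0, -0.35, 0]
    - [0, -0.7, 0]
    - [0, -1, 0]
  fingers: [0, 0, 0]

```text
clock: 1.52
eef_pos: [457.8, 94.0, 248.1]
tcp_rot: [-1.966, -2.45, 0.001]
wrist_force: [0.0, -0.8, -0.2]
opening: -0.0
gripper_force: 0.0
```

Request:
apply_moves:
  dr:
    - [0, 0, 0]
    - [0, 0, 0]
    - [0, 0, 0]
  xyz:
    - [0, -0.35, 0]
    - [0, -0.7, 0]
    - [0, -1, 0]
  fingers: [0, 0, 0]

```text
clock: 1.77
eef_pos: [457.8, -5.9, 248.2]
tcp_rot: [-1.966, -2.45, 0.0]
wrist_force: [-0.4, 0.9, 0.7]
opening: 0.002
gripper_force: 0.0
```

Request:
apply_moves:
  dr:
    - [0, 0, 0]
    - [0, 0, 0]
    - [0, 0, 0]
  xyz:
    - [0, -0.35, 0]
    - [0, -0.7, 0]
    - [0, -1, 0]
  fingers: [0, 0, 0]

```text
clock: 2.02
eef_pos: [457.8, -105.8, 248.3]
tcp_rot: [1.966, 2.45, -0.0]
wrist_force: [0.5, -0.1, 0.1]
opening: -0.003
gripper_force: 0.0
```

Request:
apply_moves:
  dr:
    - [0, 0, 0]
    - [0, 0, 0]
    - [0, 0, 0]
    - [0, 0, 0]
  xyz:
    - [0, -0.35, 0]
    - [0, -0.7, 0]
    - [0, -0.85, 0]
    - [0, -0.85, 0]
  fingers: [0, 0, 0, 0]

```text
clock: 2.35
eef_pos: [457.5, -192.8, 248.4]
tcp_rot: [1.972, 2.444, -0.003]
wrist_force: [0.0, 0.5, 0.7]
opening: 0.001
gripper_force: 0.0
```

Run:
```python
from h import *
a=snap('wrist','w1');snap('side','d2');snap('scene','s2')
cv2.imwrite('pics/w1b.png',cv2.resize(a['color'][:,:,::-1],(800,600)))
c=dict(np.load('pics/d2.npz'))['color'][:,:,::-1];cv2.imwrite('pics/d2b.png',cv2.resize(c[170:350,220:460],(800,600)))
print(a['pose'],a['K']);s=arm.state();print(s['clock'],s['eef_pos'],s['tcp_rot'],s['qpos'],s['wrist_force'])
```

```text
[[ 9.77449200e-01 -2.03335482e-01 -5.69889696e-02  4.42152332e+02]
 [ 2.11163263e-01  9.38885573e-01  2.71852822e-01 -1.23856096e+02]
 [-1.77120318e-03 -2.77756301e-01  9.60649936e-01  3.72804262e+02]
 [ 0.00000000e+00  0.00000000e+00  0.00000000e+00  1.00000000e+00]] [[367.60601845   0.         277.43745325]
 [  0.         367.60601845 205.24243947]
 [  0.           0.           1.        ]]
2.5 [ 458.3092666  -187.53777576  247.90989896] [-1.96317681e+00 -2.45125428e+00 -1.55068823e-04] [-0.20347142  0.21861609  0.60555656  2.00548035 -0.15156672  0.96189582
  0.69836104] [ 0.2521234  -0.40273845 -0.47236991]
```

View pics/w1b.png

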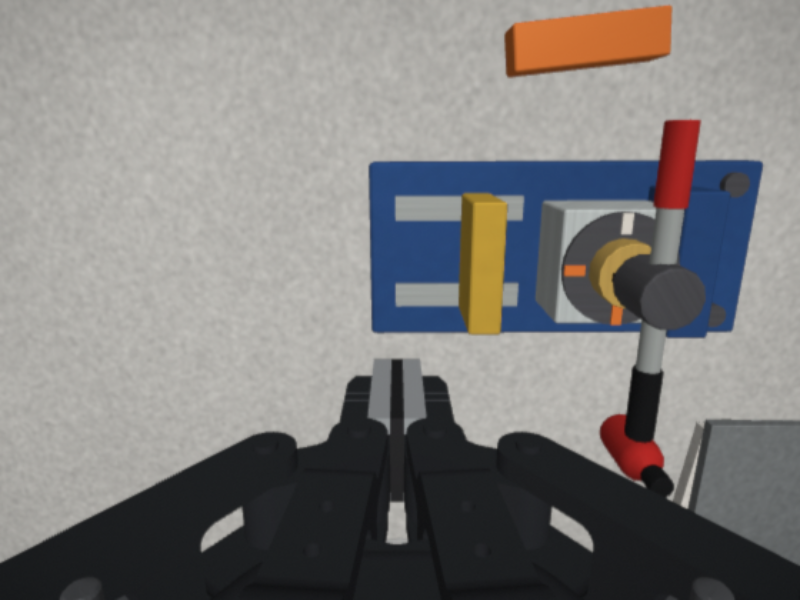

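View pics/d2b.png

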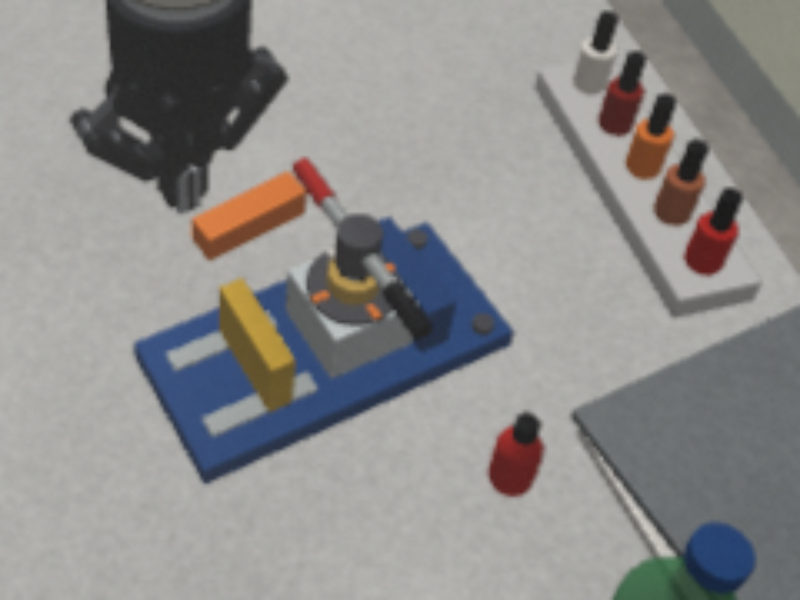

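The wrist view shows the bed corners at (371,162), (761,162), (373,331) and (733,331). The hub top is at (672,297), the red sleeve runs (672,208) to (682,121), the black sleeve (648,368) to (640,437), the yellow jaw spans x 461 to 505, and the tips are at (397,360).

```bash
cat > ray.py <<'E'
from h import *
def at(c,u,v,z,s=1/1.42857):
    K=c['K'];d=c['pose'][:3,:3]@np.array([(u*s-K[0,2])/K[0,0],-(v*s-K[1,2])/K[1,1],-1]);o=c['pose'][:3,3]
    return (o+d*(z-o[2])/d[2])
E
python3 - <<'E'
from ray import *
w=dict(np.load('pics/w1.npz'))
for n,u,v,z in [('bedA',371,162,20),('bedB',761,162,20),('bedC',373,331,20),('bedD',733,331,20),('hub',672,297,135),('red out',682,121,120),('red in',672,208,120),('blk in',648,368,120),('blk out',640,437,120),('jaw0',463,196,76),('jaw1',469,333,76),('jaw0r',503,200,76),('white',628,223,74),('or',616,315,74),('orL',574,270,74),('tip',397,360,231),('buf',510,75,28),('buf2',671,53,28),('polishcap',658,480,72)]:
    print(n,at(w,u,v,z)[:2].round(1))
P=cloud(w)
for n,u,v in [('tip',385,368),('hub',672,297),('table',200,200),('jawtop',485,260),('bed',420,260)]: print(n,P[round(v*.7),round(u*.7)].round(1))
# scene/side with fingertip
for f in ['d2','s2']:
    c=dict(np.load(f'pics/{f}.npz'));K=c['K'];p=np.linalg.inv(c['pose'])@np.array([458.3,-187.5,231,1]);print(f,K[0,2]+K[0,0]*p[0]/-p[2],K[1,2]-K[1,1]*p[1]/-p[2])
E
```

```text
bedA [ 428.1 -140.1]
bedB [676.5 -86.4]
bedC [ 452.7 -254.7]
bedD [ 703.7 -200.3]
hub [ 583.8 -165.4]
red out [567.5 -87.6]
red in [ 577. -126.]
blk in [ 594.2 -207.3]
blk out [ 603.8 -246.9]
jaw0 [ 484.2 -144.8]
jaw1 [ 507.7 -223. ]
jaw0r [ 506.6 -142.2]
white [ 580.1 -139.8]
or [ 591.3 -193.8]
orL [ 558.4 -172.6]
tip [ 455.  -183.8]
buf [501.1 -71.3]
buf2 [592.7 -39. ]
polishcap [ 657.  -298.4]
tip [ 451.6 -182.5  241.3]
hub [ 584.5 -165.9  133.3]
table [ 314.3 -192.2   -1.8]
jawtop [ 506.3 -177.6   74.7]
bed [ 474.1 -197.3   18.7]
d2 273.7984806098713 228.15478629334353
s2 251.5763627192971 138.65458470087765
```

Request:
apply_moves:
  dr:
    - [0, 0, 0]
    - [0, 0, 0]
    - [0, 0, 0]
    - [0, 0, 0]
  xyz:
    - [0.03, -0.03, -0.3]
    - [0.06, -0.06, -0.6]
    - [0.06, -0.06, -1]
    - [0.06, -0.06, -1]
  fingers: [0, 0, 0, 0]

```text
clock: 2.83
eef_pos: [460.5, -190.9, 142.2]
tcp_rot: [-1.954, -2.445, 0.008]
wrist_force: [-1.6, -0.1, -0.2]
opening: 0.001
gripper_force: 0.0
```

Request:
apply_moves:
  dr:
    - [0, 0, 0]
    - [0, 0, 0]
    - [0, 0, 0]
    - [0, 0, 0]
  xyz:
    - [0, 0, -0.25]
    - [0, 0, -0.5]
    - [0, 0, -0.7]
    - [0, 0, -0.7]
  fingers: [0, 0, 0, 0]

```text
clock: 3.17
eef_pos: [463.2, -192.4, 76.7]
tcp_rot: [-1.959, -2.45, 0.002]
wrist_force: [-0.5, -0.1, 0.3]
opening: -0.0
gripper_force: 0.0
```

Request:
apply_moves:
  dr:
    - [0, 0, 0]
    - [0, 0, 0]
    - [0, 0, 0]
    - [0, 0, 0]
    - [0, 0, 0]
  xyz:
    - [0.08, 0.017, 0]
    - [0.16, 0.034, 0]
    - [0.24, 0.051, 0]
    - [0.32, 0.068, 0]
    - [0.4, 0.085, 0]
  fingers: [0, 0, 0, 0, 0]

```text
clock: 3.58
eef_pos: [505.3, -186.0, 79.4]
tcp_rot: [1.964, 2.451, 0.0]
wrist_force: [-4.6, -1.5, 3.3]
opening: 0.0
gripper_force: 2.3
```

Request:
apply_moves:
  dr:
    - [0, 0, 0]
    - [0, 0, 0]
    - [0, 0, 0]
    - [0, 0, 0]
    - [0, 0, 0]
  xyz:
    - [0.03, 0.006, 0]
    - [0.06, 0.012, 0]
    - [0.08, 0.017, 0]
    - [0.1, 0.021, 0]
    - [0.1, 0.021, 0]
  fingers: [0, 0, 0, 0, 0]

```text
clock: 4.0
eef_pos: [514.7, -183.9, 78.2]
tcp_rot: [1.965, 2.451, 0.0]
wrist_force: [-1.3, -0.8, 1.5]
opening: -0.002
gripper_force: 0.7
```

Request:
apply_moves:
  dr:
    - [0, 0, 0]
    - [0, 0, 0]
    - [0, 0, 0]
  xyz:
    - [0.02, 0.004, 0]
    - [0.03, 0.006, 0]
    - [0.03, 0.006, 0]
  fingers: [0, 0, 0]

```text
clock: 4.25
eef_pos: [517.5, -183.3, 78.2]
tcp_rot: [-1.965, -2.451, -0.0]
wrist_force: [-1.9, -0.2, 0.7]
opening: -0.001
gripper_force: 1.1
```

Request:
apply_moves:
  dr:
    - [0, 0, 0]
    - [0, 0, 0]
    - [0, 0, 0]
  xyz:
    - [0.02, 0.004, 0]
    - [0.03, 0.006, 0]
    - [0.03, 0.006, 0]
  fingers: [0, 0, 0]

```text
clock: 4.5
eef_pos: [519.8, -182.8, 78.2]
tcp_rot: [-1.964, -2.45, 0.001]
wrist_force: [-5.1, -1.2, 4.3]
opening: 0.005
gripper_force: 2.4
```

Request:
apply_moves:
  dr:
    - [0, 0, 0]
    - [0, 0, 0]
    - [0, 0, 0]
  xyz:
    - [0.01, 0.002, 0]
    - [0.02, 0.004, 0]
    - [0.02, 0.004, 0]
  fingers: [0, 0, 0]

```text
clock: 4.75
eef_pos: [520.0, -182.8, 78.1]
tcp_rot: [-1.963, -2.447, 0.003]
wrist_force: [-9.9, -1.0, 8.4]
opening: 0.003
gripper_force: 5.0
```

Request:
apply_moves:
  dr:
    - [0, 0, 0]
    - [0, 0, 0]
    - [0, 0, 0]
  xyz:
    - [0.015, 0.003, 0]
    - [0.03, 0.006, 0]
    - [0.03, 0.006, 0]
  fingers: [0, 0, 0]

```text
clock: 5.0
eef_pos: [520.2, -182.8, 78.0]
tcp_rot: [-1.962, -2.443, 0.007]
wrist_force: [-18.0, -2.1, 15.0]
opening: -0.0
gripper_force: 8.4
```

Request:
apply_moves:
  dr:
    - [0, 0, 0]
    - [0, 0, 0]
    - [0, 0, 0]
    - [0, 0, 0]
    - [0, 0, 0]
  xyz:
    - [-0.15, -0.031, 0]
    - [-0.3, -0.063, 0]
    - [-0.3, -0.063, 0.35]
    - [-0.3, -0.063, 0.7]
    - [-0.3, -0.063, 1]
  fingers: [0, 0, 0, 0, 0]

```text
clock: 5.42
eef_pos: [496.2, -188.2, 180.0]
tcp_rot: [1.964, 2.45, 0.001]
wrist_force: [0.8, 0.5, 0.1]
opening: 0.0
gripper_force: 0.0
```

Request:
apply_moves:
  dr:
    - [0, 0, 0]
    - [0, 0, 0]
    - [0, 0, 0]
    - [0, 0, 0]
    - [0, 0, 0]
  xyz:
    - [0.05, 0.3, 0.05]
    - [0.25, 0.6, 0.05]
    - [0.5, 0.8, 0.05]
    - [0.8, 0.8, 0.05]
    - [0.8, 0.8, 0.05]
  fingers: [0.4, 0.4, 0.4, 0.4, 0.4]

```text
clock: 5.83
eef_pos: [581.7, -104.4, 183.8]
tcp_rot: [1.953, 2.454, 0.006]
wrist_force: [-0.2, -0.3, 0.3]
opening: 0.401
gripper_force: 0.0
```

Run:
```python
from h import *
snap('wrist','w3');c=snap('side','d3')['color'][:,:,::-1]
w=np.load('pics/w3.npz')['color'][:,:,::-1]
cv2.imwrite('pics/w3b.png',np.hstack([cv2.resize(w,(400,300)),cv2.resize(c[200:335,250:430],(400,300))]))
s=arm.state();print(s['eef_pos'],s['tcp_rot'],s['opening'],s['clock'])
```

```text
[ 576.5993288  -107.44750071  183.0521466 ] [1.96213004e+00 2.45200433e+00 1.66623412e-04] 0.40373925389554055 5.9333
```

View pics/w3b.png

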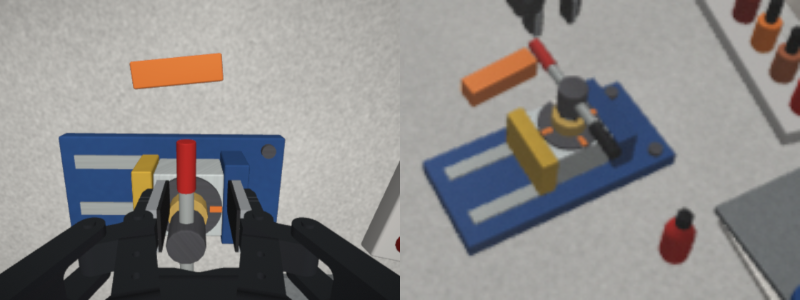

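Run:
```python
from ray import *
w=dict(np.load('pics/w3.npz'));print(w['pose'][:3,3])
for n,u,v,z in [('ro',372,282,120),('ri',372,386,120),('hub',374,476,135),('tipL',320,390,166),('tipR',462,365,166)]: print(n,at(w,u,v,z)[:2].round(1))
h=cv2.cvtColor(w['color'],cv2.COLOR_RGB2HSV);m=((h[...,0]<6)|(h[...,0]>174))&(h[...,1]>130);m[:,350:]=0
v,u=np.nonzero(m);print('redpx',u.mean(),v.mean(),u.min(),u.max(),v.min(),v.max(),at(w,u.mean(),v.mean(),120,1)[:2])
p=np.linalg.inv(w['pose'])@np.array([576.6,-107.4,166,1]);K=w['K'];print('tip mid predicted px800',(K[0,2]+K[0,0]*p[0]/-p[2])/.7,(K[1,2]-K[1,1]*p[1]/-p[2])/.7)
```

```text
[564.52394253 -35.89177985 308.29158121]
ro [567.9 -86.5]
ri [ 576.9 -127.8]
hub [ 584.6 -157.2]
tipL [ 559.  -110.1]
tipR [598.2 -92.9]
redpx 260.33281972265024 232.38623523369287 247 273 195 271 [ 572.05290463 -105.75820831]
tip mid predicted px800 379.5380625800777 393.90763824560224
```

Request:
apply_moves:
  dr:
    - [0, 0, 0]
    - [0, 0, 0]
    - [0, 0, 0]
    - [0, 0, 0]
    - [0, 0, 0]
  xyz:
    - [-0.025, -0.01, 0]
    - [-0.025, -0.01, -0.2]
    - [-0.025, -0.01, -0.4]
    - [-0.025, -0.01, -0.55]
    - [-0.025, -0.01, -0.65]
  fingers: [0.4, 0.4, 0.4, 0.4, 0.4]

```text
clock: 6.35
eef_pos: [571.2, -109.6, 117.0]
tcp_rot: [-1.966, -2.448, 0.001]
wrist_force: [0.6, 0.3, 0.4]
opening: 0.403
gripper_force: 0.0
```

Run:
```python
from h import *
w=snap('wrist','w4')['color'][:,:,::-1];c=snap('side','d4')['color'][:,:,::-1]
cv2.imwrite('pics/w4b.png',np.hstack([cv2.resize(w[180:420,110:430],(400,300)),cv2.resize(c[200:335,250:430],(400,300))]))
s=arm.state();print(s['eef_pos'],s['wrist_force'],s['opening'],s['clock'])
```

```text
[ 571.1177948  -109.48540245  116.92584792] [-0.57032908 -0.75582243 -0.25934253] 0.40221843197917895 6.45
```

View pics/w4b.png

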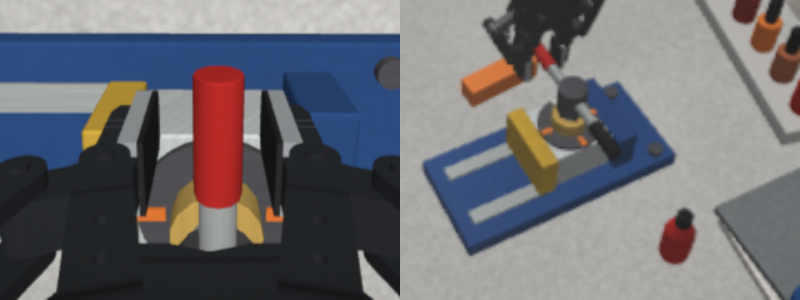

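```bash
cat > arc.py <<'E'
import numpy as np,sys
def arc(t0,steps,r=62,):
    """rows relative to t0 (deg, world azimuth); steps: cumulative deg, + = ccw"""
    xyz=[];dr=[]
    for s in steps:
        a,b=np.radians(t0),np.radians(t0+s)
        xyz.append([round(r/100*(np.cos(b)-np.cos(a)),3),round(r/100*(np.sin(b)-np.sin(a)),3),round(s/360*0.1,3)]);dr.append([0,0,round(s/180,4)])
    print(t0,'dr',dr,'xyz',xyz)
E
python3 - <<'E'
from arc import *
for i in range(5): arc(102.6-35*i,[-7,-14,-21,-28,-35])
from workcell import arm
print(arm.state()['qpos'])
E
```

```text
102.6 dr [[0, 0, -0.0389], [0, 0, -0.0778], [0, 0, -0.1167], [0, 0, -0.1556], [0, 0, -0.1944]] xyz [[np.float64(0.075), np.float64(0.012), -0.002], [np.float64(0.15), np.float64(0.015), -0.004], [np.float64(0.226), np.float64(0.008), -0.006], [np.float64(0.3), np.float64(-0.007), -0.008], [np.float64(0.372), np.float64(-0.032), -0.01]]
67.6 dr [[0, 0, -0.0389], [0, 0, -0.0778], [0, 0, -0.1167], [0, 0, -0.1556], [0, 0, -0.1944]] xyz [[np.float64(0.068), np.float64(-0.033), -0.002], [np.float64(0.132), np.float64(-0.074), -0.004], [np.float64(0.19), np.float64(-0.123), -0.006], [np.float64(0.241), np.float64(-0.178), -0.008], [np.float64(0.286), np.float64(-0.239), -0.01]]
32.599999999999994 dr [[0, 0, -0.0389], [0, 0, -0.0778], [0, 0, -0.1167], [0, 0, -0.1556], [0, 0, -0.1944]] xyz [[np.float64(0.037), np.float64(-0.066), -0.002], [np.float64(0.065), np.float64(-0.136), -0.004], [np.float64(0.085), np.float64(-0.209), -0.006], [np.float64(0.096), np.float64(-0.284), -0.008], [np.float64(0.097), np.float64(-0.36), -0.01]]
-2.4000000000000057 dr [[0, 0, -0.0389], [0, 0, -0.0778], [0, 0, -0.1167], [0, 0, -0.1556], [0, 0, -0.1944]] xyz [[np.float64(-0.008), np.float64(-0.075), -0.002], [np.float64(-0.025), np.float64(-0.149), -0.004], [np.float64(-0.05), np.float64(-0.22), -0.006], [np.float64(-0.085), np.float64(-0.288), -0.008], [np.float64(-0.127), np.float64(-0.351), -0.01]]
-37.400000000000006 dr [[0, 0, -0.0389], [0, 0, -0.0778], [0, 0, -0.1167], [0, 0, -0.1556], [0, 0, -0.1944]] xyz [[np.float64(-0.05), np.float64(-0.057), -0.002], [np.float64(-0.106), np.float64(-0.108), -0.004], [np.float64(-0.168), np.float64(-0.151), -0.006], [np.float64(-0.234), np.float64(-0.187), -0.008], [np.float64(-0.305), np.float64(-0.214), -0.01]]
[-0.24575025  0.5563792   0.49457849  1.89516905 -0.3629655   0.78248035
  0.66568878]
```

Request:
apply_moves:
  dr:
    - [0, 0, 0]
    - [0, 0, 0]
    - [0, 0, 0]
    - [0, 0, 0]
  xyz:
    - [0.024, 0.015, 0]
    - [0.024, 0.015, 0]
    - [0.024, 0.015, 0]
    - [0.024, 0.015, 0]
  fingers: [0.24, 0.24, 0.24, 0.24]

```text
clock: 6.78
eef_pos: [575.9, -107.6, 119.2]
tcp_rot: [1.964, 2.45, 0.002]
wrist_force: [0.5, 0.2, 0.6]
opening: 0.24
gripper_force: 0.0
```

Request:
apply_moves:
  dr:
    - [0, 0, -0.039]
    - [0, 0, -0.078]
    - [0, 0, -0.117]
    - [0, 0, -0.156]
    - [0, 0, -0.194]
  xyz:
    - [0.075, 0.012, -0.002]
    - [0.15, 0.015, -0.004]
    - [0.226, 0.008, -0.006]
    - [0.3, -0.007, -0.008]
    - [0.372, -0.032, -0.01]
  fingers: [0.24, 0.24, 0.24, 0.24, 0.24]

```text
clock: 7.2
eef_pos: [611.9, -111.1, 117.6]
tcp_rot: [-2.614, -1.741, 0.002]
wrist_force: [-3.3, -1.2, 1.6]
opening: 0.24
gripper_force: 1.4
```

Run:
```python
from workcell import arm
s=arm.state();print(s['eef_pos'],s['wrist_force'],s['qpos'],s['clock'])
```

```text
[ 611.92563977 -111.09752681  117.62068732] [-3.29530106 -1.20542869  1.58467045] [-0.33850369  0.64923948  0.64257721  1.80066276 -0.49761657  0.86095727
  0.14412489] 7.2
```

Request:
apply_moves:
  dr:
    - [0, 0, -0.039]
    - [0, 0, -0.078]
    - [0, 0, -0.117]
    - [0, 0, -0.156]
    - [0, 0, -0.194]
  xyz:
    - [0.068, -0.033, -0.002]
    - [0.132, -0.074, -0.004]
    - [0.19, -0.123, -0.006]
    - [0.241, -0.178, -0.008]
    - [0.286, -0.239, -0.01]
  fingers: [0.24, 0.24, 0.24, 0.24, 0.24]

```text
clock: 7.62
eef_pos: [640.5, -134.2, 116.3]
tcp_rot: [-3.015, -0.877, 0.003]
wrist_force: [-3.3, -0.1, -0.3]
opening: 0.242
gripper_force: 1.3
```

Request:
apply_moves:
  dr:
    - [0, 0, -0.039]
    - [0, 0, -0.078]
    - [0, 0, -0.117]
    - [0, 0, -0.156]
    - [0, 0, -0.194]
  xyz:
    - [0.037, -0.066, -0.002]
    - [0.065, -0.136, -0.004]
    - [0.085, -0.209, -0.006]
    - [0.096, -0.284, -0.008]
    - [0.097, -0.36, -0.01]
  fingers: [0.24, 0.24, 0.24, 0.24, 0.24]

```text
clock: 8.03
eef_pos: [650.6, -169.4, 115.2]
tcp_rot: [-3.138, 0.067, 0.002]
wrist_force: [-2.2, 3.1, 0.6]
opening: 0.242
gripper_force: 1.2
```

Run:
```python
from workcell import arm
s=arm.state();print(s['eef_pos'],s['tcp_rot'],s['wrist_force'],s['qpos'],s['clock'])
```

```text
[ 650.63415265 -169.42651471  115.23524278] [-3.13848131e+00  6.71227556e-02  2.11140218e-03] [-2.22599904  3.08914835  0.59197252] [-0.38620714  0.83347356  0.91123094  1.67790425 -0.75732625  1.02318517
 -0.82662328] 8.0333
```

Request:
apply_moves:
  dr:
    - [0, 0, -0.039]
    - [0, 0, -0.078]
    - [0, 0, -0.117]
    - [0, 0, -0.156]
    - [0, 0, -0.194]
  xyz:
    - [-0.008, -0.075, -0.002]
    - [-0.025, -0.149, -0.004]
    - [-0.05, -0.22, -0.006]
    - [-0.085, -0.288, -0.008]
    - [-0.127, -0.351, -0.01]
  fingers: [0.24, 0.24, 0.24, 0.24, 0.24]

```text
clock: 8.45
eef_pos: [638.8, -204.2, 114.4]
tcp_rot: [-2.974, 1.005, 0.0]
wrist_force: [1.4, 2.7, 0.1]
opening: 0.238
gripper_force: 1.3
```

Request:
apply_moves:
  dr:
    - [0, 0, -0.039]
    - [0, 0, -0.078]
    - [0, 0, -0.117]
    - [0, 0, -0.156]
    - [0, 0, -0.194]
  xyz:
    - [-0.05, -0.057, -0.002]
    - [-0.106, -0.108, -0.004]
    - [-0.168, -0.151, -0.006]
    - [-0.234, -0.187, -0.008]
    - [-0.305, -0.214, -0.01]
  fingers: [0.24, 0.24, 0.24, 0.24, 0.24]

```text
clock: 8.87
eef_pos: [609.0, -226.7, 113.7]
tcp_rot: [-2.536, 1.852, -0.004]
wrist_force: [2.8, -0.1, -1.6]
opening: 0.237
gripper_force: 1.5
```

Run:
```python
from h import *
s=arm.state();print(s['eef_pos'],s['tcp_rot'],s['wrist_force'],s['qpos'],s['clock'])
snap('wrist','w5');snap('side','d5');s=arm.state();print(s['eef_pos'],s['wrist_force'])
w=np.load('pics/w5.npz')['color'][:,:,::-1];c=np.load('pics/d5.npz')['color'][:,:,::-1]
cv2.imwrite('pics/w5b.png',np.hstack([cv2.resize(w,(400,300)),cv2.resize(c[200:335,250:430],(400,300))]))
```

```text
[ 609.02823605 -226.65583872  113.70187942] [-2.53554332  1.85169034 -0.0035398 ] [ 2.77058424 -0.0514626  -1.63706666] [-0.42164389  0.95018651  1.15392011  1.74948766 -0.96931752  1.12776775
 -1.77844839] 8.8667
[ 607.47614832 -227.39542674  113.52499201] [ 0.29884906  0.10995599 -0.60121953]
```

View pics/w5b.png

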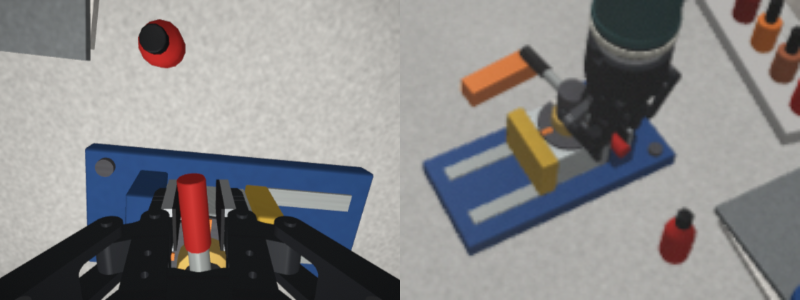

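```bash
cat > bar.py <<'E'
from ray import *
def bar(f,z,sleeve='red',view='wrist'):
    c=snap(view,f); h=cv2.cvtColor(c['color'],cv2.COLOR_RGB2HSV); m=((h[...,0]<6)|(h[...,0]>174))&(h[...,1]>130)
    n,l,st,ce=cv2.connectedComponentsWithStats(m.astype(np.uint8)); 
    best=max(range(1,n),key=lambda i:st[i,4] if ce[i][1]>190 and 170<ce[i][0]<380 else 0)
    v,u=np.nonzero(l==best); P=np.array([at(c,a,b,z,1)[:2] for a,b in zip(u,v)])
    (vx,vy,x0,y0)=cv2.fitLine(P.astype(np.float32),cv2.DIST_L2,0,.01,.01).ravel()
    s=arm.state(); print('red dir deg',np.degrees(np.arctan2(vy,vx)),'+-180; mid',x0,y0,'n',len(u)); 
    e=s['eef_pos']; r=s['tcp_rot']; print(e.round(1),'tcp az',np.degrees(np.arctan2(e[1]+168,e[0]-587)).round(1),'tool y',(2*np.degrees(np.arctan2(r[1],r[0]))-90).round(1),s['wrist_force'].round(1),s['qpos'].round(2),s['clock'])
E
python3 - <<'E'
from bar import *
bar('w6',115)
from arc import arc
arc(-72.4,[-4,-7.6]);
E
```

```text
red dir deg -68.79636 +-180; mid 608.15656 -225.05544 n 4210
[ 607.7 -227.1  113.5] tcp az -70.7 tool y -161.9 [ 0.6  0.7 -0.1] [-0.42  0.95  1.15  1.75 -0.97  1.13 -1.77] 9.0167
-72.4 dr [[0, 0, -0.0222], [0, 0, -0.0422]] xyz [[np.float64(-0.042), np.float64(-0.012), -0.001], [np.float64(-0.08), np.float64(-0.02), -0.002]]
```

Request:
apply_moves:
  dr:
    - [0, 0, -0.022]
    - [0, 0, -0.042]
    - [0, 0, -0.049]
    - [0, 0, -0.049]
  xyz:
    - [-0.042, -0.012, -0.001]
    - [-0.08, -0.02, -0.002]
    - [-0.093, -0.022, -0.002]
    - [-0.093, -0.022, -0.002]
  fingers: [0.24, 0.24, 0.24, 0.24]

```text
clock: 9.35
eef_pos: [599.0, -229.2, 113.4]
tcp_rot: [-2.394, 2.033, -0.001]
wrist_force: [2.3, -1.0, 0.0]
opening: 0.242
gripper_force: 0.7
```

Run:
```python
from bar import *
bar('w7',115)
from arc import arc
for i in range(3): arc(-81+33*i,[6,12.5,19.5,26.5,33])
```

```text
red dir deg -76.52885 +-180; mid 600.22784 -227.66873 n 4206
[ 599.  -229.2  113.4] tcp az -78.9 tool y 189.4 [ 1.6 -0.2  0.1] [-0.43  0.96  1.18  1.77 -0.99  1.14 -1.89] 9.4
-81 dr [[0, 0, 0.0333], [0, 0, 0.0694], [0, 0, 0.1083], [0, 0, 0.1472], [0, 0, 0.1833]] xyz [[np.float64(0.063), np.float64(0.013), 0.002], [np.float64(0.13), np.float64(0.036), 0.003], [np.float64(0.199), np.float64(0.068), 0.005], [np.float64(0.263), np.float64(0.108), 0.007], [np.float64(0.318), np.float64(0.152), 0.009]]
-48 dr [[0, 0, 0.0333], [0, 0, 0.0694], [0, 0, 0.1083], [0, 0, 0.1472], [0, 0, 0.1833]] xyz [[np.float64(0.046), np.float64(0.046), 0.002], [np.float64(0.09), np.float64(0.101), 0.003], [np.float64(0.13), np.float64(0.165), 0.005], [np.float64(0.162), np.float64(0.234), 0.007], [np.float64(0.184), np.float64(0.3), 0.009]]
-15 dr [[0, 0, 0.0333], [0, 0, 0.0694], [0, 0, 0.1083], [0, 0, 0.1472], [0, 0, 0.1833]] xyz [[np.float64(0.013), np.float64(0.063), 0.002], [np.float64(0.021), np.float64(0.133), 0.003], [np.float64(0.019), np.float64(0.209), 0.005], [np.float64(0.009), np.float64(0.284), 0.007], [np.float64(-0.009), np.float64(0.352), 0.009]]
```

Request:
apply_moves:
  dr:
    - [0, 0, 0.033]
    - [0, 0, 0.069]
    - [0, 0, 0.108]
    - [0, 0, 0.147]
    - [0, 0, 0.183]
  xyz:
    - [0.063, 0.013, 0.002]
    - [0.13, 0.036, 0.003]
    - [0.199, 0.068, 0.005]
    - [0.263, 0.108, 0.007]
    - [0.318, 0.152, 0.009]
  fingers: [0.24, 0.24, 0.24, 0.24, 0.24]

```text
clock: 9.82
eef_pos: [628.9, -214.4, 113.8]
tcp_rot: [2.875, -1.264, -0.005]
wrist_force: [-3.2, -0.1, 0.6]
opening: 0.241
gripper_force: 1.3
```

Request:
apply_moves:
  dr:
    - [0, 0, 0.033]
    - [0, 0, 0.069]
    - [0, 0, 0.108]
    - [0, 0, 0.147]
    - [0, 0, 0.183]
  xyz:
    - [0.046, 0.046, 0.002]
    - [0.09, 0.101, 0.003]
    - [0.13, 0.165, 0.005]
    - [0.162, 0.234, 0.007]
    - [0.184, 0.3, 0.009]
  fingers: [0.24, 0.24, 0.24, 0.24, 0.24]

```text
clock: 10.23
eef_pos: [647.4, -184.9, 114.8]
tcp_rot: [3.115, -0.397, -0.004]
wrist_force: [-1.8, -1.7, -0.2]
opening: 0.242
gripper_force: 1.3
```

Request:
apply_moves:
  dr:
    - [0, 0, 0.033]
    - [0, 0, 0.069]
    - [0, 0, 0.108]
    - [0, 0, 0.125]
    - [0, 0, 0.125]
  xyz:
    - [0.013, 0.063, 0.002]
    - [0.021, 0.133, 0.003]
    - [0.019, 0.209, 0.005]
    - [0.016, 0.241, 0.006]
    - [0.016, 0.241, 0.006]
  fingers: [0.24, 0.24, 0.24, 0.24, 0.24]

```text
clock: 10.65
eef_pos: [649.7, -159.8, 115.6]
tcp_rot: [-3.134, -0.212, 0.001]
wrist_force: [-0.4, -1.2, -0.3]
opening: 0.241
gripper_force: 0.1
```

Run:
```python
from bar import *
bar('w8',117)
```

```text
red dir deg 4.451565 +-180; mid 647.8501 -161.94557 n 4223
[ 649.9 -160.   115.6] tcp az 7.3 tool y -442.4 [-0.3  0.4  0.7] [-0.39  0.81  0.88  1.69 -0.73  1.   -0.69] 10.7
```

Request:
apply_moves:
  dr:
    - [0, 0, 0.02]
    - [0, 0, 0.038]
    - [0, 0, 0.045]
    - [0, 0, 0.045]
  xyz:
    - [-0.007, 0.037, 0.001]
    - [-0.014, 0.071, 0.002]
    - [-0.017, 0.085, 0.002]
    - [-0.017, 0.085, 0.002]
  fingers: [0.24, 0.24, 0.24, 0.24]

```text
clock: 11.03
eef_pos: [648.4, -152.0, 115.8]
tcp_rot: [3.112, 0.426, 0.0]
wrist_force: [-0.4, -2.1, -0.5]
opening: 0.241
gripper_force: 0.8
```

Run:
```python
from bar import *
bar('w9',117)
```

```text
red dir deg 11.637972 +-180; mid 646.62213 -154.37737 n 4216
[ 648.4 -152.   115.8] tcp az 14.6 tool y -74.5 [ 0.5 -1.1  0.1] [-0.38  0.79  0.85  1.69 -0.7   0.98 -0.58] 11.0833
```

Request:
apply_moves:
  dr:
    - [0, 0, 0]
    - [0, 0, 0]
    - [0, 0, 0.039]
    - [0, 0, 0.078]
    - [0, 0, 0.117]
  xyz:
    - [0.003, -0.015, 0.25]
    - [0.003, -0.02, 0.5]
    - [0.003, -0.02, 0.6]
    - [0.003, -0.02, 0.6]
    - [0.003, -0.02, 0.6]
  fingers: [0.35, 0.35, 0.35, 0.35, 0.35]

```text
clock: 11.5
eef_pos: [649.2, -153.3, 176.7]
tcp_rot: [2.979, 0.996, 0.002]
wrist_force: [0.5, -0.1, 0.1]
opening: 0.348
gripper_force: 0.0
```

Request:
apply_moves:
  dr:
    - [0, 0, 0.039]
    - [0, 0, 0.078]
    - [0, 0, 0.117]
    - [0, 0, 0.156]
    - [0, 0, 0.195]
  xyz:
    - [0, 0, 0]
    - [0, 0, 0]
    - [0, 0, 0]
    - [0, 0, 0]
    - [0, 0, 0]
  fingers: [0.35, 0.35, 0.35, 0.35, 0.35]

```text
clock: 11.92
eef_pos: [648.6, -153.2, 175.6]
tcp_rot: [-2.54, -1.848, 0.0]
wrist_force: [0.3, -0.2, 0.0]
opening: 0.351
gripper_force: 0.0
```

Request:
apply_moves:
  dr:
    - [0, 0, 0.039]
    - [0, 0, 0.078]
    - [0, 0, 0.117]
    - [0, 0, 0.156]
    - [0, 0, 0.195]
  xyz:
    - [0, 0, 0]
    - [0, 0, 0]
    - [0, 0, 0]
    - [0, 0, 0]
    - [0, 0, 0]
  fingers: [0.35, 0.35, 0.35, 0.35, 0.35]

```text
clock: 12.33
eef_pos: [648.6, -153.4, 175.6]
tcp_rot: [-1.865, -2.527, -0.0]
wrist_force: [-0.7, -0.4, -0.2]
opening: 0.349
gripper_force: 0.0
```

Request:
apply_moves:
  dr:
    - [0, 0, 0.039]
    - [0, 0, 0.078]
    - [0, 0, 0.117]
    - [0, 0, 0.156]
    - [0, 0, 0.195]
  xyz:
    - [0, 0, 0]
    - [0, 0, 0]
    - [0, 0, 0]
    - [0, 0, 0]
    - [0, 0, 0]
  fingers: [0.35, 0.35, 0.35, 0.35, 0.35]

```text
clock: 12.75
eef_pos: [648.5, -153.4, 175.6]
tcp_rot: [-1.016, -2.972, -0.0]
wrist_force: [-0.8, 0.5, -0.1]
opening: 0.351
gripper_force: 0.0
```

Run:
```python
from workcell import arm
import numpy as np
s=arm.state();r=s['tcp_rot'];print(s['eef_pos'],r,2*np.degrees(np.arctan2(r[1],r[0]))-90,s['qpos'].round(2),s['clock'])
```

```text
[ 648.52770554 -153.39220301  175.56843618] [-1.01599740e+00 -2.97177454e+00 -4.33372062e-04] -307.7493103249567 [-0.08  0.59  0.37  1.64 -0.25  0.97  1.29] 12.75
```

Request:
apply_moves:
  dr:
    - [0, 0, 0.039]
    - [0, 0, 0.078]
    - [0, 0, 0.117]
    - [0, 0, 0.156]
    - [0, 0, 0.195]
  xyz:
    - [0, -0.012, 0]
    - [0, -0.012, 0]
    - [0, -0.012, 0]
    - [0, -0.012, 0]
    - [0, -0.012, 0]
  fingers: [0.35, 0.35, 0.35, 0.35, 0.35]

```text
clock: 13.17
eef_pos: [648.5, -154.7, 175.5]
tcp_rot: [-0.073, -3.14, -0.001]
wrist_force: [0.0, 0.2, -0.5]
opening: 0.351
gripper_force: 0.0
```

Request:
apply_moves:
  dr:
    - [0, 0, 0.039]
    - [0, 0, 0.079]
    - [0, 0, 0.079]
    - [0, 0, 0.079]
    - [0, 0, 0.079]
  xyz:
    - [0, 0, 0]
    - [0, 0, 0]
    - [0, 0, -0.25]
    - [0, 0, -0.5]
    - [0, 0, -0.59]
  fingers: [0.35, 0.35, 0.35, 0.35, 0.35]

```text
clock: 13.58
eef_pos: [646.5, -154.3, 113.3]
tcp_rot: [0.306, -3.121, -0.003]
wrist_force: [-1.5, 0.2, -0.8]
opening: 0.351
gripper_force: 0.0
```

Run:
```python
from bar import *
bar('w10',117)
from arc import arc
for i in range(5): arc(11-35*i,[-7,-14,-21,-28,-35])
```

```text
red dir deg 11.657733 +-180; mid 647.88293 -154.04237 n 3888
[ 646.1 -154.2  112.5] tcp az 13.2 tool y -258.8 [-0.3 -0.4 -1.8] [ 0.07  0.64  0.16  1.66 -0.12  0.85  2.05] 13.6333
11 dr [[0, 0, -0.0389], [0, 0, -0.0778], [0, 0, -0.1167], [0, 0, -0.1556], [0, 0, -0.1944]] xyz [[np.float64(0.01), np.float64(-0.075), -0.002], [np.float64(0.011), np.float64(-0.151), -0.004], [np.float64(0.002), np.float64(-0.226), -0.006], [np.float64(-0.016), np.float64(-0.3), -0.008], [np.float64(-0.042), np.float64(-0.37), -0.01]]
-24 dr [[0, 0, -0.0389], [0, 0, -0.0778], [0, 0, -0.1167], [0, 0, -0.1556], [0, 0, -0.1944]] xyz [[np.float64(-0.035), np.float64(-0.067), -0.002], [np.float64(-0.078), np.float64(-0.13), -0.004], [np.float64(-0.128), np.float64(-0.186), -0.006], [np.float64(-0.185), np.float64(-0.236), -0.008], [np.float64(-0.247), np.float64(-0.279), -0.01]]
-59 dr [[0, 0, -0.0389], [0, 0, -0.0778], [0, 0, -0.1167], [0, 0, -0.1556], [0, 0, -0.1944]] xyz [[np.float64(-0.067), np.float64(-0.035), -0.002], [np.float64(-0.138), np.float64(-0.061), -0.004], [np.float64(-0.212), np.float64(-0.079), -0.006], [np.float64(-0.287), np.float64(-0.088), -0.008], [np.float64(-0.363), np.float64(-0.087), -0.01]]
-94 dr [[0, 0, -0.0389], [0, 0, -0.0778], [0, 0, -0.1167], [0, 0, -0.1556], [0, 0, -0.1944]] xyz [[np.float64(-0.075), np.float64(0.01), -0.002], [np.float64(-0.148), np.float64(0.029), -0.004], [np.float64(-0.219), np.float64(0.057), -0.006], [np.float64(-0.285), np.float64(0.093), -0.008], [np.float64(-0.347), np.float64(0.137), -0.01]]
-129 dr [[0, 0, -0.0389], [0, 0, -0.0778], [0, 0, -0.1167], [0, 0, -0.1556], [0, 0, -0.1944]] xyz [[np.float64(-0.056), np.float64(0.051), -0.002], [np.float64(-0.105), np.float64(0.109), -0.004], [np.float64(-0.147), np.float64(0.172), -0.006], [np.float64(-0.181), np.float64(0.24), -0.008], [np.float64(-0.206), np.float64(0.311), -0.01]]
```

Request:
apply_moves:
  dr:
    - [0, 0, 0]
    - [0, 0, 0]
    - [0, 0, 0]
  xyz:
    - [0, 0, 0.01]
    - [0, 0, 0.01]
    - [0, 0, 0.01]
  fingers: [0.24, 0.24, 0.24]

```text
clock: 13.88
eef_pos: [649.8, -155.0, 119.4]
tcp_rot: [-0.309, 3.124, -0.001]
wrist_force: [-0.6, 0.4, 0.0]
opening: 0.245
gripper_force: 0.0
```

Request:
apply_moves:
  dr:
    - [0, 0, -0.039]
    - [0, 0, -0.078]
    - [0, 0, -0.117]
    - [0, 0, -0.156]
    - [0, 0, -0.194]
  xyz:
    - [0.01, -0.075, -0.002]
    - [0.011, -0.151, -0.004]
    - [0.002, -0.226, -0.006]
    - [-0.016, -0.3, -0.008]
    - [-0.042, -0.37, -0.01]
  fingers: [0.24, 0.24, 0.24, 0.24, 0.24]

```text
clock: 14.3
eef_pos: [646.3, -190.6, 118.5]
tcp_rot: [0.649, 3.07, 0.003]
wrist_force: [2.1, 3.2, -0.7]
opening: 0.239
gripper_force: 1.4
```

Request:
apply_moves:
  dr:
    - [0, 0, -0.039]
    - [0, 0, -0.078]
    - [0, 0, -0.117]
    - [0, 0, -0.156]
    - [0, 0, -0.194]
  xyz:
    - [-0.035, -0.067, -0.002]
    - [-0.078, -0.13, -0.004]
    - [-0.128, -0.186, -0.006]
    - [-0.185, -0.236, -0.008]
    - [-0.247, -0.279, -0.01]
  fingers: [0.24, 0.24, 0.24, 0.24, 0.24]

```text
clock: 14.72
eef_pos: [622.3, -219.6, 117.7]
tcp_rot: [1.54, 2.732, 0.004]
wrist_force: [4.7, 0.2, -1.5]
opening: 0.239
gripper_force: 1.5
```

Run:
```python
from bar import *
bar('w11',115)
```

```text
red dir deg -68.67918 +-180; mid 625.8044 -227.74432 n 5744
[ 620.5 -220.9  117.5] tcp az -57.7 tool y 30.8 [ 1.4 -0.7  0.1] [-0.04  0.66  0.47  1.7  -0.37  0.87  1.12] 14.7667
```

Request:
apply_moves:
  dr:
    - [0, 0, -0.039]
    - [0, 0, -0.078]
    - [0, 0, -0.117]
    - [0, 0, -0.156]
    - [0, 0, -0.194]
  xyz:
    - [-0.067, -0.035, -0.007]
    - [-0.138, -0.061, -0.014]
    - [-0.212, -0.079, -0.021]
    - [-0.287, -0.088, -0.028]
    - [-0.363, -0.087, -0.035]
  fingers: [0.24, 0.24, 0.24, 0.24, 0.24]

```text
clock: 15.18
eef_pos: [585.8, -228.9, 114.4]
tcp_rot: [2.287, 2.147, 0.005]
wrist_force: [2.6, -1.5, 1.7]
opening: 0.241
gripper_force: 1.4
```

Request:
apply_moves:
  dr:
    - [0, 0, -0.039]
    - [0, 0, -0.078]
    - [0, 0, -0.117]
    - [0, 0, -0.156]
    - [0, 0, -0.194]
  xyz:
    - [-0.075, 0.01, -0.002]
    - [-0.148, 0.029, -0.004]
    - [-0.219, 0.057, -0.006]
    - [-0.285, 0.093, -0.008]
    - [-0.347, 0.137, -0.01]
  fingers: [0.24, 0.24, 0.24, 0.24, 0.24]

```text
clock: 15.6
eef_pos: [550.2, -216.3, 113.2]
tcp_rot: [2.827, 1.36, 0.005]
wrist_force: [1.0, -2.4, 1.3]
opening: 0.238
gripper_force: 1.5
```

Request:
apply_moves:
  dr:
    - [0, 0, -0.039]
    - [0, 0, -0.078]
    - [0, 0, -0.117]
    - [0, 0, -0.156]
    - [0, 0, -0.175]
  xyz:
    - [-0.056, 0.051, -0.002]
    - [-0.105, 0.109, -0.004]
    - [-0.147, 0.172, -0.006]
    - [-0.181, 0.24, -0.008]
    - [-0.194, 0.275, -0.009]
  fingers: [0.24, 0.24, 0.24, 0.24, 0.24]

```text
clock: 16.02
eef_pos: [529.8, -187.6, 111.5]
tcp_rot: [3.092, 0.544, 0.002]
wrist_force: [-0.6, -2.9, 1.1]
opening: 0.244
gripper_force: 1.3
```

Run:
```python
from bar import *
bar('w12',112.5)
```

```text
red dir deg 22.102495 +-180; mid 527.0294 -191.20973 n 3794
[ 529.8 -186.8  111.2] tcp az -161.8 tool y -70.0 [-0.5 -1.   1.3] [-0.4   0.67  0.92  1.97 -0.71  0.86 -0.31] 16.0667
```

Request:
apply_moves:
  dr:
    - [0, 0, -0.025]
    - [0, 0, -0.048]
    - [0, 0, -0.057]
    - [0, 0, -0.057]
  xyz:
    - [-0.013, 0.045, -0.001]
    - [-0.023, 0.086, -0.002]
    - [-0.027, 0.107, -0.002]
    - [-0.027, 0.107, -0.002]
  fingers: [0.24, 0.24, 0.24, 0.24]

```text
clock: 16.4
eef_pos: [527.3, -176.4, 110.8]
tcp_rot: [3.129, 0.275, 0.002]
wrist_force: [0.2, -1.1, 1.0]
opening: 0.237
gripper_force: 0.4
```

Run:
```python
from bar import *
bar('w13',112.5)
from arc import arc
for i in range(2): arc(-171+33*i,[6,12.5,19.5,26.5,33])
arc(-105,[6,12.5,19.5,25.5,28.5])
```

```text
red dir deg 11.014729 +-180; mid 523.71497 -179.59392 n 3809
[ 527.4 -176.4  110.7] tcp az -172.0 tool y -439.9 [ 0.3 -0.7  1. ] [-0.45  0.69  0.96  1.98 -0.75  0.87 -0.47] 16.45
-171 dr [[0, 0, 0.0333], [0, 0, 0.0694], [0, 0, 0.1083], [0, 0, 0.1472], [0, 0, 0.1833]] xyz [[np.float64(0.013), np.float64(-0.063), 0.002], [np.float64(0.036), np.float64(-0.13), 0.003], [np.float64(0.068), np.float64(-0.199), 0.005], [np.float64(0.108), np.float64(-0.263), 0.007], [np.float64(0.152), np.float64(-0.318), 0.009]]
-138 dr [[0, 0, 0.0333], [0, 0, 0.0694], [0, 0, 0.1083], [0, 0, 0.1472], [0, 0, 0.1833]] xyz [[np.float64(0.046), np.float64(-0.046), 0.002], [np.float64(0.101), np.float64(-0.09), 0.003], [np.float64(0.165), np.float64(-0.13), 0.005], [np.float64(0.234), np.float64(-0.162), 0.007], [np.float64(0.3), np.float64(-0.184), 0.009]]
-105 dr [[0, 0, 0.0333], [0, 0, 0.0694], [0, 0, 0.1083], [0, 0, 0.1417], [0, 0, 0.1583]] xyz [[np.float64(0.063), np.float64(-0.013), 0.002], [np.float64(0.133), np.float64(-0.021), 0.003], [np.float64(0.209), np.float64(-0.019), 0.005], [np.float64(0.273), np.float64(-0.011), 0.007], [np.float64(0.305), np.float64(-0.004), 0.008]]
```

Request:
apply_moves:
  dr:
    - [0, 0, 0.033]
    - [0, 0, 0.069]
    - [0, 0, 0.108]
    - [0, 0, 0.147]
    - [0, 0, 0.183]
  xyz:
    - [0.013, -0.063, 0.002]
    - [0.036, -0.13, 0.003]
    - [0.068, -0.199, 0.005]
    - [0.108, -0.263, 0.007]
    - [0.152, -0.318, 0.009]
  fingers: [0.24, 0.24, 0.24, 0.24, 0.24]

```text
clock: 16.87
eef_pos: [541.8, -207.0, 111.0]
tcp_rot: [-2.916, -1.159, -0.001]
wrist_force: [-1.4, 2.2, -0.6]
opening: 0.241
gripper_force: 1.5
```

Request:
apply_moves:
  dr:
    - [0, 0, 0.033]
    - [0, 0, 0.069]
    - [0, 0, 0.108]
    - [0, 0, 0.147]
    - [0, 0, 0.183]
  xyz:
    - [0.046, -0.046, 0.002]
    - [0.101, -0.09, 0.003]
    - [0.165, -0.13, 0.005]
    - [0.234, -0.162, 0.007]
    - [0.3, -0.184, 0.009]
  fingers: [0.24, 0.24, 0.24, 0.24, 0.24]

```text
clock: 17.28
eef_pos: [571.7, -225.4, 111.9]
tcp_rot: [-2.468, -1.938, -0.001]
wrist_force: [-2.7, 3.2, 0.5]
opening: 0.238
gripper_force: 1.4
```

Request:
apply_moves:
  dr:
    - [0, 0, 0.033]
    - [0, 0, 0.069]
    - [0, 0, 0.108]
    - [0, 0, 0.133]
    - [0, 0, 0.133]
  xyz:
    - [0.063, -0.013, 0.002]
    - [0.133, -0.021, 0.003]
    - [0.209, -0.019, 0.005]
    - [0.257, -0.014, 0.006]
    - [0.257, -0.014, 0.006]
  fingers: [0.24, 0.24, 0.24, 0.24, 0.24]

```text
clock: 17.7
eef_pos: [598.2, -227.2, 112.7]
tcp_rot: [-2.019, -2.406, -0.003]
wrist_force: [0.3, 0.3, -0.1]
opening: 0.24
gripper_force: 0.0
```

Run:
```python
from bar import *
bar('w14',115)
```

```text
red dir deg -81.04269 +-180; mid 595.06506 -229.28152 n 3838
[ 598.  -227.9  112.8] tcp az -79.6 tool y -350.3 [0.4 0.2 0.4] [-0.08  0.66  0.55  1.75 -0.44  0.85  0.84] 17.75
```

Request:
apply_moves:
  dr:
    - [0, 0, 0.012]
    - [0, 0, 0.022]
    - [0, 0, 0.022]
  xyz:
    - [0.022, 0.005, 0]
    - [0.042, 0.009, 0.001]
    - [0.042, 0.009, 0.001]
  fingers: [0.24, 0.24, 0.24]

```text
clock: 18.0
eef_pos: [601.6, -227.3, 112.7]
tcp_rot: [-1.941, -2.47, 0.0]
wrist_force: [-1.6, 0.0, 0.0]
opening: 0.241
gripper_force: 0.9
```

Run:
```python
from bar import *
bar('w15',115)
from arc import arc
for i in range(5): arc(-76-35*i,[-7,-14,-21,-28,-35])
```

```text
red dir deg -78.15446 +-180; mid 598.24786 -228.78316 n 3889
[ 601.6 -227.3  112.7] tcp az -76.2 tool y -346.4 [-1.2  0.9 -0.2] [-0.07  0.66  0.54  1.74 -0.43  0.86  0.89] 18.05
-76 dr [[0, 0, -0.0389], [0, 0, -0.0778], [0, 0, -0.1167], [0, 0, -0.1556], [0, 0, -0.1944]] xyz [[np.float64(-0.074), np.float64(-0.014), -0.002], [np.float64(-0.15), np.float64(-0.018), -0.004], [np.float64(-0.226), np.float64(-0.014), -0.006], [np.float64(-0.3), np.float64(0.0), -0.008], [np.float64(-0.372), np.float64(0.023), -0.01]]
-111 dr [[0, 0, -0.0389], [0, 0, -0.0778], [0, 0, -0.1167], [0, 0, -0.1556], [0, 0, -0.1944]] xyz [[np.float64(-0.069), np.float64(0.031), -0.002], [np.float64(-0.133), np.float64(0.071), -0.004], [np.float64(-0.193), np.float64(0.118), -0.006], [np.float64(-0.246), np.float64(0.172), -0.008], [np.float64(-0.292), np.float64(0.232), -0.01]]
-146 dr [[0, 0, -0.0389], [0, 0, -0.0778], [0, 0, -0.1167], [0, 0, -0.1556], [0, 0, -0.1944]] xyz [[np.float64(-0.038), np.float64(0.065), -0.002], [np.float64(-0.069), np.float64(0.135), -0.004], [np.float64(-0.09), np.float64(0.207), -0.006], [np.float64(-0.103), np.float64(0.282), -0.008], [np.float64(-0.106), np.float64(0.358), -0.01]]
-181 dr [[0, 0, -0.0389], [0, 0, -0.0778], [0, 0, -0.1167], [0, 0, -0.1556], [0, 0, -0.1944]] xyz [[np.float64(0.006), np.float64(0.075), -0.002], [np.float64(0.021), np.float64(0.15), -0.004], [np.float64(0.045), np.float64(0.221), -0.006], [np.float64(0.078), np.float64(0.29), -0.008], [np.float64(0.118), np.float64(0.354), -0.01]]
-216 dr [[0, 0, -0.0389], [0, 0, -0.0778], [0, 0, -0.1167], [0, 0, -0.1556], [0, 0, -0.1944]] xyz [[np.float64(0.048), np.float64(0.058), -0.002], [np.float64(0.103), np.float64(0.111), -0.004], [np.float64(0.164), np.float64(0.156), -0.006], [np.float64(0.23), np.float64(0.193), -0.008], [np.float64(0.3), np.float64(0.222), -0.01]]
```

Request:
apply_moves:
  dr:
    - [0, 0, -0.039]
    - [0, 0, -0.078]
    - [0, 0, -0.117]
    - [0, 0, -0.156]
    - [0, 0, -0.194]
  xyz:
    - [-0.074, -0.014, -0.002]
    - [-0.15, -0.018, -0.004]
    - [-0.226, -0.014, -0.006]
    - [-0.3, 0, -0.008]
    - [-0.372, 0.023, -0.01]
  fingers: [0.24, 0.24, 0.24, 0.24, 0.24]

```text
clock: 18.47
eef_pos: [565.9, -225.4, 112.2]
tcp_rot: [2.596, 1.762, 0.003]
wrist_force: [3.0, -1.1, -1.5]
opening: 0.24
gripper_force: 1.4
```

Request:
apply_moves:
  dr:
    - [0, 0, -0.039]
    - [0, 0, -0.078]
    - [0, 0, -0.117]
    - [0, 0, -0.156]
    - [0, 0, -0.194]
  xyz:
    - [-0.069, 0.031, -0.002]
    - [-0.133, 0.071, -0.004]
    - [-0.193, 0.118, -0.006]
    - [-0.246, 0.172, -0.008]
    - [-0.292, 0.232, -0.01]
  fingers: [0.24, 0.24, 0.24, 0.24, 0.24]

```text
clock: 18.88
eef_pos: [536.1, -202.9, 111.2]
tcp_rot: [3.006, 0.901, 0.003]
wrist_force: [1.4, -2.3, -1.0]
opening: 0.241
gripper_force: 1.5
```

Request:
apply_moves:
  dr:
    - [0, 0, -0.039]
    - [0, 0, -0.078]
    - [0, 0, -0.117]
    - [0, 0, -0.156]
    - [0, 0, -0.194]
  xyz:
    - [-0.038, 0.065, -0.002]
    - [-0.069, 0.135, -0.004]
    - [-0.09, 0.207, -0.006]
    - [-0.103, 0.282, -0.008]
    - [-0.106, 0.358, -0.01]
  fingers: [0.24, 0.24, 0.24, 0.24, 0.24]

```text
clock: 19.3
eef_pos: [524.7, -167.1, 110.1]
tcp_rot: [3.139, -0.043, 0.002]
wrist_force: [-1.5, -3.4, -0.3]
opening: 0.237
gripper_force: 1.5
```

Request:
apply_moves:
  dr:
    - [0, 0, -0.039]
    - [0, 0, -0.078]
    - [0, 0, -0.117]
    - [0, 0, -0.156]
    - [0, 0, -0.194]
  xyz:
    - [0.006, 0.075, -0.002]
    - [0.021, 0.15, -0.004]
    - [0.045, 0.221, -0.006]
    - [0.078, 0.29, -0.008]
    - [0.118, 0.354, -0.01]
  fingers: [0.24, 0.24, 0.24, 0.24, 0.24]

```text
clock: 19.72
eef_pos: [536.2, -130.9, 108.9]
tcp_rot: [2.983, -0.982, 0.0]
wrist_force: [-1.6, -1.7, 1.7]
opening: 0.239
gripper_force: 1.5
```

Request:
apply_moves:
  dr:
    - [0, 0, -0.039]
    - [0, 0, -0.078]
    - [0, 0, -0.117]
    - [0, 0, -0.156]
    - [0, 0, -0.17]
  xyz:
    - [0.048, 0.058, -0.002]
    - [0.103, 0.111, -0.004]
    - [0.164, 0.156, -0.006]
    - [0.23, 0.193, -0.008]
    - [0.256, 0.204, -0.009]
  fingers: [0.24, 0.24, 0.24, 0.24, 0.24]

```text
clock: 20.13
eef_pos: [562.9, -109.5, 107.7]
tcp_rot: [2.621, -1.731, 0.001]
wrist_force: [-2.5, 0.4, 1.3]
opening: 0.239
gripper_force: 1.2
```

Run:
```python
from bar import *
bar('w16',110)
```

```text
red dir deg -65.51555 +-180; mid 558.90533 -109.32791 n 3922
[ 563.1 -109.4  107.6] tcp az 112.2 tool y -156.8 [ 0.   0.8 -0.4] [-0.69  0.91  1.23  1.95 -1.01  1.08 -1.75] 20.1833
```

Request:
apply_moves:
  dr:
    - [0, 0, -0.022]
    - [0, 0, -0.044]
    - [0, 0, -0.061]
    - [0, 0, -0.061]
  xyz:
    - [0.04, 0.015, -0.001]
    - [0.082, 0.028, -0.002]
    - [0.113, 0.035, -0.003]
    - [0.113, 0.035, -0.003]
  fingers: [0.24, 0.24, 0.24, 0.24]

```text
clock: 20.52
eef_pos: [573.8, -106.4, 107.3]
tcp_rot: [2.448, -1.968, 0.001]
wrist_force: [-0.2, 0.3, 0.4]
opening: 0.237
gripper_force: 0.2
```

Request:
apply_moves:
  dr:
    - [0, 0, -0.006]
    - [0, 0, -0.011]
    - [0, 0, -0.011]
  xyz:
    - [0.011, 0.002, 0]
    - [0.022, 0.004, 0]
    - [0.022, 0.004, 0]
  fingers: [0.24, 0.24, 0.24]

```text
clock: 20.77
eef_pos: [575.6, -106.2, 107.3]
tcp_rot: [-2.414, 2.011, 0.0]
wrist_force: [-1.9, 0.1, -0.8]
opening: 0.243
gripper_force: 0.9
```

Run:
```python
from bar import *
bar('w17',110)
```

```text
red dir deg -77.719604 +-180; mid 571.73303 -105.12127 n 3897
[ 575.6 -106.1  107.4] tcp az 100.4 tool y 190.4 [-1.4  0.  -0.9] [-0.7   0.96  1.25  1.92 -1.04  1.12 -1.97] 20.8167
```

Bar at 102.3°, near the stop. Press a little more until the force climbs.

Request:
apply_moves:
  dr:
    - [0, 0, -0.004]
    - [0, 0, -0.008]
    - [0, 0, -0.008]
  xyz:
    - [0.01, 0.002, 0]
    - [0.02, 0.004, 0]
    - [0.02, 0.004, 0]
  fingers: [0.24, 0.24, 0.24]

```text
clock: 21.07
eef_pos: [576.1, -106.3, 107.1]
tcp_rot: [2.385, -2.041, -0.004]
wrist_force: [-5.9, -1.5, 0.9]
opening: 0.24
gripper_force: 3.0
```

Request:
apply_moves:
  dr:
    - [0, 0, 0]
    - [0, 0, 0]
    - [0, 0, 0]
  xyz:
    - [0.01, 0.002, 0]
    - [0.02, 0.004, 0]
    - [0.02, 0.004, 0]
  fingers: [0.24, 0.24, 0.24]

```text
clock: 21.32
eef_pos: [576.5, -106.1, 106.9]
tcp_rot: [2.384, -2.041, -0.008]
wrist_force: [-10.9, -1.0, 2.6]
opening: 0.238
gripper_force: 5.2
```

Run:
```python
from bar import *
bar('w18',110)
```

```text
red dir deg -78.42067 +-180; mid 572.32434 -105.12367 n 3840
[ 576.5 -106.2  106.9] tcp az 99.7 tool y -171.1 [-11.1  -0.4   2.8] [-0.7   0.96  1.26  1.91 -1.04  1.13 -2.  ] 21.3667
```

Request:
apply_moves:
  dr:
    - [0, 0, 0]
    - [0, 0, 0]
    - [0, 0, 0]
    - [0, 0, 0]
    - [0, 0, 0]
  xyz:
    - [-0.035, -0.007, 0]
    - [-0.05, -0.01, 0]
    - [-0.05, -0.01, 0]
    - [-0.05, -0.01, 0.05]
    - [-0.05, -0.01, 0.2]
  fingers: [0.38, 0.38, 0.38, 0.38, 0.38]

```text
clock: 21.78
eef_pos: [574.3, -105.7, 126.7]
tcp_rot: [2.388, -2.04, -0.003]
wrist_force: [-0.1, -0.5, -0.1]
opening: 0.379
gripper_force: 0.0
```

Request:
apply_moves:
  dr:
    - [0, 0, 0]
    - [0, 0, 0]
    - [0, 0, 0]
    - [0, 0, 0]
  xyz:
    - [0, 0, 0.25]
    - [0, 0, 0.6]
    - [0, 0, 1]
    - [0, 0, 1]
  fingers: [0.38, 0.38, 0.38, 0.38]

```text
clock: 22.12
eef_pos: [577.8, -108.7, 235.6]
tcp_rot: [-2.384, 2.038, -0.017]
wrist_force: [0.6, -1.0, -0.1]
opening: 0.379
gripper_force: 0.0
```

Request:
apply_moves:
  dr:
    - [0, 0, 0]
    - [0, 0, 0]
    - [0, 0, 0]
    - [0, 0, 0]
    - [0, 0, 0]
  xyz:
    - [-0.1, 0.2, 0]
    - [-0.2, 0.5, 0]
    - [-0.3, 0.8, 0]
    - [-0.4, 1, 0]
    - [-0.4, 1, 0]
  fingers: [0.38, 0.38, 0.38, 0.38, 0.38]

```text
clock: 22.53
eef_pos: [534.1, -1.7, 227.7]
tcp_rot: [-2.393, 2.033, 0.004]
wrist_force: [0.5, -0.4, -0.5]
opening: 0.378
gripper_force: 0.0
```

Run:
```python
from bar import *
c=snap('side','d20')['color'][:,:,::-1];w=snap('scene','s20')['color'][:,:,::-1]
cv2.imwrite('pics/end.png',np.hstack([cv2.resize(c[190:335,250:430],(400,300)),cv2.resize(w[120:260,160:340],(400,300))]))
s=arm.state();print(s['eef_pos'],s['wrist_force'],s['clock'])
```

```text
[535.14758024  -5.57345439 228.33329165] [ 0.27417719 -1.28100619 -0.02792565] 22.6333
```

View pics/end.png

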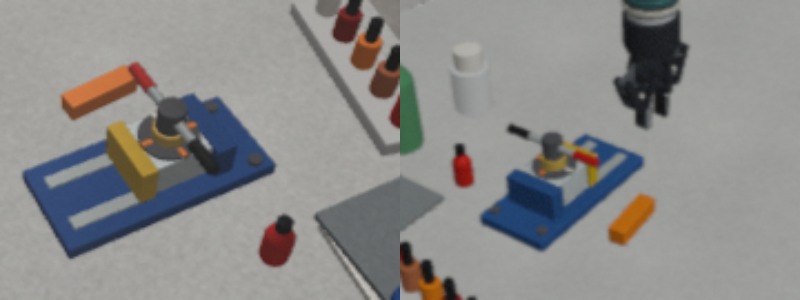

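The jaw is closed, the hub sits on the boss with the red end over the white mark, the buffer and polish bottle are where they were, and the arm is clear.

```bash
python3 -c "
from workcell import arm
print(arm.job_done())"
```

```text
the job is handed in; nothing more can be done
None
```

The jaw is hard against the foot block and the tap ran the full half, quarter-back sequence in order until it stopped hard on the boss. Each stroke ended within about 2° of its mark, nothing around the vice was disturbed, and I handed the job in at about 23 s.

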